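# Drive the taper key between pulley hub and shaft

## Robot

A 6-joint arm with a two-finger parallel gripper is mounted at the origin on the work surface; the furniture and walls round the work are solid. World frame = base frame: x ahead of the robot, y to its left, z up, the work surface at z = 0. Lengths are in m, angles in rad, forces in N, time in s.
With the tool pointing down it reaches from about 0.35 to 0.975 m from the base axis. Payload 7.1 kg.
Tool frame: the origin (TCP) lies midway between the tips of the shut fingers; the grasp point (between the pads) lies 19 mm behind it; z points along the fingers, y is the line along which they close (so a half turn about z gives the same grasp; the last joint's range is limited). The gripper opens to 88 mm and grips with 3 to 60 N. Pads are 20 mm wide; open, the fingers measure 115 mm over their backs; the gripper's body (75 mm by 178 mm) begins 61 mm behind the grasp point.
Start: joints at [-1.135, 0.423, 1.63, -0, 1.089, -0.019], TCP at [0.275, -0.561, 0.223] pointing down, gripper open.
Joint ranges: [-3, 3], [-0.9, 2.11], [0.09, 2.58], [-1.31, 4.45], [0.11, 2.69], [-2.54, 2.54]. Speed limits (rad/s): [2.39, 2.39, 3.01, 3.14, 3.14, 3.14].

## Interface

Orientations are given as a unit quaternion [w, x, y, z].
In Python, from station import move_pose, movel, movej, command_gripper, wait, inverse_kinematics, read_camera, camera_info, MotionError, job_done, get_time, get_joint_pos, get_qvel, get_effort, get_tcp_pos, get_ee_rot, get_ft_force, get_ft_torque, get_grip_width, get_finger_force gives the robot as it stands. Calls block until the motion is done:
- move_pose(position, orientation): joint-space move of the TCP to a pose.
- movel(position, frame=None, v=0.15, until_force=None): straight line of the TCP; frame=None keeps the orientation; v is the mean speed in m/s. With until_force (N) it stops when the force on the tool has changed by that much, and returns True; else False.
- movej(angles): joint-space move.
- command_gripper(opening): opening from 0.0 (shut) to 1.0 (fully open); the grip force is fixed at half the most; returns when the fingers have stopped.
- wait(seconds).
- inverse_kinematics(position, orientation): joint angles nearest the present ones, or None.
- read_camera(name): name is "scene" or "side" or "wrist"; returns the picture (400x640x3 uint8, red, green, blue); there is no depth.
- camera_info(name): a dict with "intrinsics" (3x3 intrinsics, pixels), "dist" ([k1, k2, p1, p2, k3] as OpenCV has them; the pictures are not rectified), "T" (4x4, takes a point from camera to world coordinates); the wrist camera has in their place "tool_from_camera" (4x4, takes a point from camera to tool coordinates, whose origin is the TCP and whose axes are the flange's). Camera axes: x right, y up, looking along -z (the intrinsics and any distortion apply to the point x, -y, -z); pixel columns grow to the right and rows downward; lengths in m; the calibration is good to about 2 mm. A picture is of the moment at which its call begins: read the wrist's pose just before it. camera_info takes no time and is no camera call.
A pose or a line that the arm cannot do raises MotionError and nothing moves.
- job_done(): hands the job in; it is judged then, once.
Readings, each from a call of its own:
- get_time(): time.
- get_joint_pos(): joint angles.
- get_qvel(): joint speeds.
- get_effort(): joint torques, N m.
- get_tcp_pos(): TCP position.
- get_ee_rot(): TCP orientation.
- get_ft_force(): force on the tool from outside, world axes, zero at the start.
- get_ft_torque(): the same for the moment, N m.
- get_grip_width(): opening from 0.0 (shut) to 1.0 (fully open).
- get_finger_force(): force on a finger pad.
Only numpy, scipy, OpenCV 4.12 (cv2) and the standard library are available. Lean on these libraries where they do the work, as an engineer would, in place of code of your own. Each camera call takes 0.05 s, during which the arm holds its last target. There are 200 camera calls.

## Task

Take the brass gib-head taper key out of its orange stand and set it upright in the keyway between the blue pulley's hub and its shaft, flat face against the shaft and overhanging head pointing outwards, then ease it down and press or tap it on the head until it is wedged tight, and let go. How deep it goes differs from pulley to pulley, so drive it by feel and not to a mark: a push of about 15 N makes it tight, more than 25 N on it, downwards or sideways, may crack the hub. Do not let the key drop into the keyway, and leave the other things on the bench where they are.

Things in the scene. Friction and masses are not known exactly. Their poses are not given: they have to be found in the camera images.
- key_centre (a point): Brass gib-head taper key, loose, 100 g, upright in the stand, tip down (may lean 3 degrees). This point: 46 mm above the tip, half-way up; z from tip to head, x from flat to tapered face. 14 mm wide all along (y -7 to +7 mm, parallel flanks: grip here). From this point: shank to z = +32 mm, then the head to z = +46 mm, as wide, from x = -3.5 mm to an overhang at x = +19 mm.
- key_tip (a point): Middle of the key's lower end, 46 mm below key_centre, same axes. Flat face at x = -3.5 mm; tapered face at x = +3.5 mm here and 1 mm farther out for every 10 mm up (+11.3 mm below the head). The tip edge is rounded to a 3.5 mm radius.
- key_lip (a point): Outer end of the overhang of the key's head (x = 19 mm, z = +39 mm from key_centre), same axes.
- stand: Fixed orange block, 70 x 64 mm, 46 mm high, on a black foot 90 x 80 mm; in the middle of its top a slot 12.5 x 16 mm, 41 mm deep, in which the key stands. Origin: centre of the underside; its axes agree with the key's at the start to a few degrees.
- hub: Fixed blue V-belt pulley, 92 mm across, z = 30 to 85 mm (flat top), on a plate 130 x 110 x 10 mm. Origin: pulley axis, bench height; z up, x out through the middle of the keyway: a slot through the full height, open to the bore, y = -9 to +9 mm. Its back wall is at x = 23.5 mm at the top and slopes inwards going down, 1 mm per 10 mm, to match the key. 20 mm free below.
- shaft: Fixed upright steel shaft, 30 mm, in the pulley's 34 mm bore; top at z = 88 mm. Origin: its axis, bench height, axes as the hub's. An upright flat at x = 13 mm faces the keyway. It stands up to 1.3 mm off the pulley's axis along x, so the gap to the back wall is 9.2 to 11.8 mm at the top and the key binds with its tip 22 to 48 mm below the pulley's top.
- keyway_mouth (a point): On the hub, 18.5 mm from its axis at the pulley's top: about the middle of the keyway's opening. Key, shaft and pulley are hard: once flat and tapered face both bear, the push needed rises by several newtons per millimetre; let go, the key stays wedged by friction.
- counter: Bystander: black piece counter with red digits, 75 x 100 x 64 mm. Origin: centre of its underside.
- oil: Bystander: yellowish oil bottle with red spout, 49 mm wide, 150 mm high. Origin: centre of its underside.
- solvent: Bystander: white pump dispenser bottle, 65 mm wide, 130 mm high. Origin: centre of its underside.
- spool: Bystander: solder wire spool, 54 mm wide, 37 mm high. Origin: centre of its underside.
- tape: Bystander: black tape roll, 68 mm wide, 19 mm high. Origin: centre of its underside.
- cutter: Bystander: side cutter with dark handles, lying, 149 x 60 x 14 mm. Origin: centre of its underside.
- gauge: Bystander: calliper, lying, 255 x 74 x 14 mm. Origin: centre of its underside.
- driver: Bystander: red screwdriver, lying, 201 x 25 x 25 mm. Origin: centre of its underside.

How it is judged:
By the outcome, as a careful person would: the job done as asked, in the order asked, and still so for the second after the job is handed in, with the robot touching nothing.
It also fails if it takes over 54 s, if anything falls off the work surface, if the arm or the gripper's body presses on something with over 40 N, if the wrist force passes 120 N, or if a joint passes its speed limit or range.

## Working session

There is one attempt and no reset: what is moved stays moved. The work goes in short steps, each a Python script; the robot and the scene stay as the last script left them, time stands still between calls to the robot, and variables do not carry over. Pictures are saved under pics/ and viewed, at most 10 in all, crops included, and the job is handed in when it is done.

```bash
mkdir -p pics
python3 - <<'E'
from station import *
import cv2,numpy as np
for n in ["scene","side","wrist"]:
    cv2.imwrite(f"pics/{n}0.png",read_camera(n)[:,:,::-1])
    i=camera_info(n); print(n,{k:np.round(v,4).tolist() for k,v in i.items()})
a=cv2.imread("pics/scene0.png");b=cv2.imread("pics/side0.png")
print(get_time(),get_ee_rot(),get_tcp_pos())
E
```

```text
scene {'intrinsics': [[491.2286, 0.0, 324.2926], [0.0, 491.2286, 196.658], [0.0, 0.0, 1.0]], 'dist': [-0.1111, 0.0, 0.0, 0.0, 0.0], 'T': [[-0.5628, 0.4341, -0.7035, -0.3512], [-0.8265, -0.2812, 0.4877, 0.5002], [0.0139, 0.8559, 0.517, 0.7378], [0.0, 0.0, 0.0, 1.0]]}
side {'intrinsics': [[463.7021, 0.0, 321.3962], [0.0, 463.7021, 194.0921], [0.0, 0.0, 1.0]], 'dist': [-0.0133, 0.0, 0.0, 0.0, 0.0], 'T': [[0.9971, 0.0489, -0.0586, 0.4445], [-0.0726, 0.3707, -0.9259, -1.3346], [-0.0235, 0.9275, 0.3732, 0.5648], [0.0, 0.0, 0.0, 1.0]]}
wrist {'intrinsics': [[360.4486, 0.0, 320.8909], [0.0, 360.4486, 194.4961], [0.0, 0.0, 1.0]], 'dist': [-0.0371, 0.0, 0.0, 0.0, 0.0], 'tool_from_camera': [[0.0005, 0.9554, 0.2952, 0.0825], [1.0, -0.0002, -0.0012, 0.0004], [-0.0011, 0.2952, -0.9554, -0.1624], [0.0, 0.0, 0.0, 1.0]]}
0.15 [-5.92066378e-04  9.74260571e-01  2.25423983e-01 -1.30075142e-04] [ 0.27437971 -0.56105472  0.22207007]
```

View pics/scene0.png

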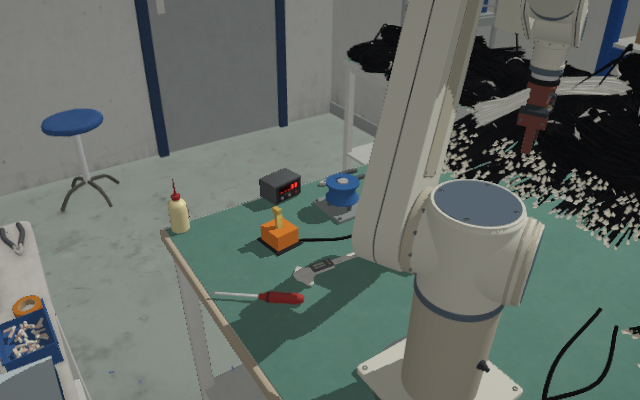

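View pics/side0.png

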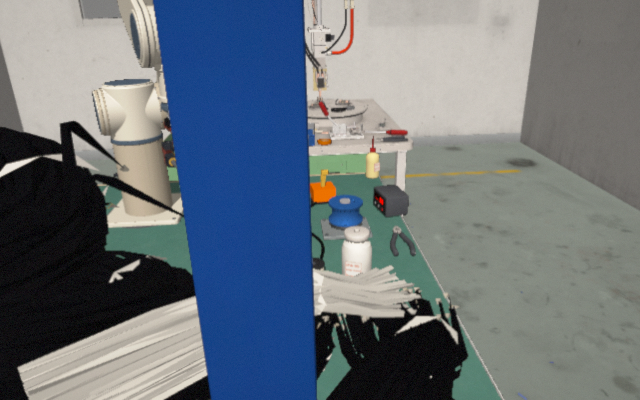

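The scene picture shows the stand at about (280,236) with the key head at (278,210), and the hub at (342,184). In the side picture the hub top is at (346,200) and the key head at (324,172). I'll locate these coarsely, then bring the wrist camera over them.

```bash
cat > h.py <<'E'
from station import *
import cv2,numpy as np
from scipy.spatial.transform import Rotation as R
def rot(q): return R.from_quat([q[1],q[2],q[3],q[0]])
def camT(n,tcp=None,q=None):
    i=camera_info(n)
    if n!="wrist": return np.array(i["T"])
    T=np.eye(4);T[:3,:3]=rot(q).as_matrix();T[:3,3]=tcp
    return T@np.array(i["tool_from_camera"])
def ray(n,px,T):
    i=camera_info(n)
    u=cv2.undistortPoints(np.array([[px]],float),np.array(i["intrinsics"]),np.array(i["dist"]))[0,0]
    return T[:3,3],T[:3,:3]@np.array([u[0],-u[1],-1.])
def onz(n,px,z,T):
    o,d=ray(n,px,T); return o+d*(z-o[2])/d[2]
def proj(n,P,T):
    i=camera_info(n); p=(np.atleast_2d(P)-T[:3,3])@T[:3,:3]; p=p*[1,-1,-1]
    return cv2.projectPoints(p,np.zeros(3),np.zeros(3),np.array(i["intrinsics"]),np.array(i["dist"]))[0][:,0]
def down(yaw): # tool z down, tool x at world angle yaw
    c,s=np.cos(yaw),np.sin(yaw)
    q=R.from_matrix(np.array([[c,s,0],[s,-c,0],[0,0,-1]])).as_quat()
    return np.array([q[3],q[0],q[1],q[2]])
def snap(name):
    p,q=np.array(get_tcp_pos()),np.array(get_ee_rot())
    im=read_camera("wrist")[:,:,::-1]; cv2.imwrite(f"pics/{name}.png",im)
    np.savez(f"pics/{name}.npz",p=p,q=q); return im
def load(name):
    d=np.load(f"pics/{name}.npz"); return camT("wrist",d["p"],d["q"])
E
python3 - <<'E'
from h import *
for n,l in dict(scene=[("hub",(343,180),.085),("key",(278,210),.09),("standtop",(280,229),.046),("oil",(179,230),0),("counter",(280,190),.03)],side=[("hub",(346,202),.085),("key",(325,174),.09),("counter",(391,200),.03),("solv",(356,270),0)]).items():
    for k,p,z in l: print(n,k,onz(n,p,z,camT(n)).round(3))
E
```

```text
scene hub [ 0.582 -0.208  0.085]
scene key [0.54  0.019 0.09 ]
scene standtop [0.522 0.025 0.046]
scene oil [0.72  0.218 0.   ]
scene counter [ 0.711 -0.082  0.03 ]
side hub [ 0.581 -0.209  0.085]
side key [0.542 0.007 0.09 ]
side counter [ 0.73  -0.082  0.03 ]
side solv [ 0.579 -0.413  0.   ]
```

Run:
```python
from h import *
move_pose([.582,-.208,.22],down(1.23)); wait(.15); a=snap("hub1")
move_pose([.541,.013,.22],down(1.57)); wait(.15); b=snap("key1")
print(get_time())
```

```text
3.1583
```

View pics/hub1.png

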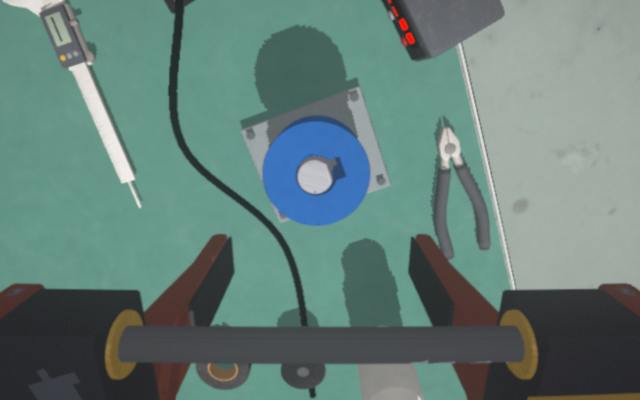

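View pics/key1.png

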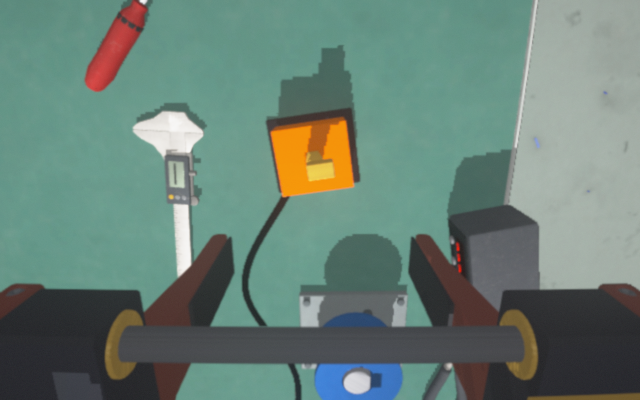

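Run:
```python
import cv2,numpy as np
a=cv2.imread("pics/hub1.png")[115:230,260:375];b=cv2.imread("pics/key1.png")[100:215,270:355]
cv2.imwrite("pics/c1.png",cv2.resize(np.hstack([a,b]),None,fx=4,fy=4,interpolation=cv2.INTER_CUBIC))
```

```text
(no output)
```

View pics/c1.png

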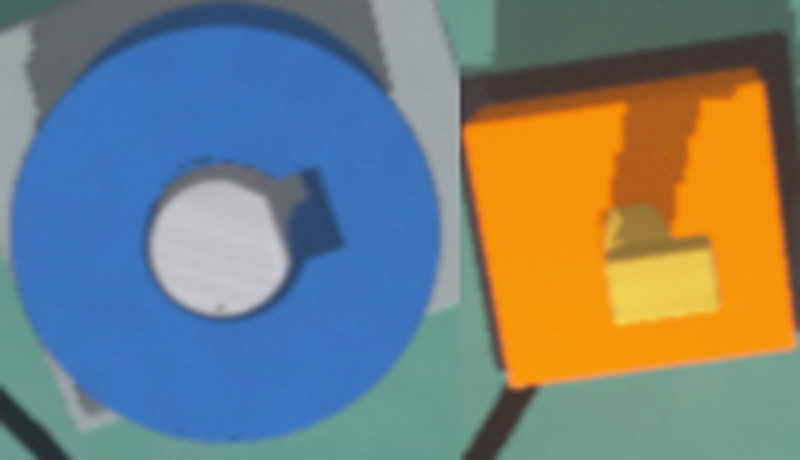

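The hub crop shows its centre at about (316.5,173.5), with the keyway's outer wall from (339,157) to (345.8,175.8) px. In the key crop the head's overhang points to image right, with head corners at (306.5,165.5), (334,162.5), (334.5,177.5) and (309,181). I'll fit the poses from these.

Run:
```python
from h import *
from scipy.optimize import least_squares as LS
c=lambda l,ox,oy,sx=0:np.array([[ox+(a-sx+.5)/4-.5,oy+(b+.5)/4-.5] for a,b in l])
def W(p,L): 
    L=np.array(L,float); s,k=np.sin(p[2]),np.cos(p[2])
    return np.c_[p[0]+k*L[:,0]-s*L[:,1],p[1]+s*L[:,0]+k*L[:,1],L[:,2]]
T=load("hub1")
kw=c([(316,168),(343,243)],260,115); ci=c([(12,233),(440,233),(226,441),(65,95),(385,95)],260,115)
fl=c([(265,198),(290,260)],260,115); sh=c([(148,248),(222,320),(222,178),(168,200),(170,297)],260,115)
def f(p):
    cw=np.array([onz("wrist",u,.085,T)[:2] for u in ci]); sw=np.array([onz("wrist",u,.088,T)[:2] for u in sh])
    k=np.array([onz("wrist",u,.085,T) for u in kw]); F=np.array([onz("wrist",u,.088,T) for u in fl])
    sc=W(p,[[p[3],0,0]])[0,:2]
    return 1e3*np.r_[np.hypot(*(cw-p[:2]).T)-.046,(k-W(p,[[.0235,.009,.085],[.0235,-.009,.085]]))[:,:2].ravel(),
      np.hypot(*(sw-sc).T)-.015,(F-W(p,[[.013+p[3],.00748,.088],[.013+p[3],-.00748,.088]]))[:,:2].ravel()]
r=LS(f,[.58,-.208,-.07,0],x_scale=[.01,.01,.1,.001]);print("hub",r.x.round(4),r.fun.round(1))
T=load("key1")
hd=c([(606,262),(712,249),(718,310),(616,325)],270,100,460); st=c([(464,126),(764,80),(797,347),(510,388)],270,100,460)
def g(p,px,L): return (proj("wrist",W(p,L),T)-px).ravel()
for n,px,L in [("key",hd,[[-.0035,.007,.097],[.019,.007,.097],[.019,-.007,.097],[-.0035,-.007,.097]]),("stand",st,[[-.035,.032,.046],[.035,.032,.046],[.035,-.032,.046],[-.035,-.032,.046]])]:
    q=LS(g,[.54,.01,.1],args=(px,L),x_scale=[.01,.01,.1]);print(n,q.x.round(4),q.fun.round(1))
hp=r.x
for yaw in [hp[2],hp[2]+np.pi]:
    print(inverse_kinematics([hp[0],hp[1],.15],down(yaw)),inverse_kinematics([.54,.013,.06],down(yaw+.15)))
```

```text
hub [ 0.5812 -0.2023  0.0153 -0.0014] [-0.6 -0.5 -0.9 -0.3 -0.3 -0.1 -0.3 -0.1  0.4  0.   0.6  0.3  0.1 -0.2
 -0.2 -0.5  0.2  0.1]
key [0.5349 0.0234 0.1311] [-0.7 -0.3  0.4 -0.7  1.   0.7 -0.7  0.5]
stand [0.5356 0.0238 0.1423] [-0.   0.  -0.2  0.4 -0.2 -0.1  0.5 -0.4]
[-3.54343939e-01  4.97052653e-01  1.70206332e+00 -4.44089210e-16
  9.42476682e-01  1.20119131e+00] [ 2.03698850e-03  5.45890831e-01  1.90855791e+00 -4.44089210e-16
  6.87143917e-01  1.40757224e+00]
[-3.54343939e-01  4.97052653e-01  1.70206332e+00 -4.44089210e-16
  9.42476682e-01 -1.94040134e+00] [ 2.03698850e-03  5.45890831e-01  1.90855791e+00 -4.44089210e-16
  6.87143917e-01 -1.73402041e+00]
```

Run:
```python
from h import *
yaw=.138; x=np.array([np.cos(yaw),np.sin(yaw)]); p=np.array([.5353,.0235])+.0035*x
move_pose([*p,.15],down(yaw)); movel([*p,.060],v=.12); wait(.1)
f0=np.array(get_ft_force()); command_gripper(0.0); wait(.1)
print(get_time(),"df",(np.array(get_ft_force())-f0).round(2),f0.round(2),get_grip_width()*88,get_finger_force())
snap("g1")
movel([*p,.135],v=.12); wait(.2); print(get_time(),np.array(get_ft_force()).round(2),np.array(get_ft_torque()).round(3),get_tcp_pos())
a=snap("g2")[190:340,240:400]
cv2.imwrite("pics/c2.png",cv2.resize(a,None,fx=4,fy=4,interpolation=cv2.INTER_CUBIC))
```

```text
6.6917 df [-0.64  0.39  1.16] [ 0.39 -0.45 -0.57] 14.133869161476083 29.99390736222267
7.7167 [-0.22 -0.58 -0.47] [-0.002  0.028 -0.014] [0.53819261 0.02398345 0.13414183]
```

View pics/c2.png

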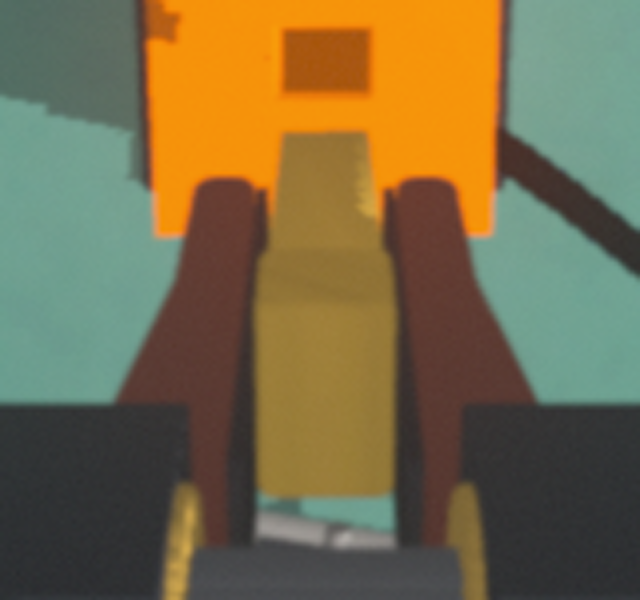

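The key hangs in the fingers with its tip edge at row ~223, the lip's lower edge at ~252.5, its upper edge at ~265 and the head's rear edge at ~314. I'll solve for the in-hand tilt.

Run:
```python
from h import *
from scipy.optimize import least_squares as LS
i=camera_info("wrist"); T=np.array(i["tool_from_camera"])
v=lambda b:190+(b+.5)/4-.5
obs=np.array([v(132),v(250),v(302),v(496)])
def pts(p,L): # key x,z -> tool: tool x = key x, tool z=-key z ; p=dx,dz,tilt(key z leans to +tool x)
    L=np.array(L)/1e3; c,s=np.cos(p[2]),np.sin(p[2])
    X=p[0]+c*L[:,0]+s*L[:,1]; Z=-s*L[:,0]+c*L[:,1]
    return np.c_[X,0*X,p[1]-Z]
a=np.linspace(0,2*np.pi,200); tip=np.c_[3.5*np.cos(a),-42.5+3.5*np.sin(a)]
def f(p):
    return np.r_[proj("wrist",pts(p,tip),T)[:,1].min(),proj("wrist",pts(p,[[19,32],[19,46],[-3.5,46]]),T)[:,1]]-obs
r=LS(f,[-.0035,.009-.0,0],x_scale=[.001,.001,.01]);J=r.jac;print(r.x[:2]*1e3,np.degrees(r.x[2]),r.fun.round(2))
# assume z known
for dz in (.007,.009,.011):
  r=LS(lambda q:f([q[0],dz,q[1]]),[-.0035,0],x_scale=[.001,.01]);print(dz,r.x[0]*1e3,np.degrees(r.x[1]),r.fun.round(2))
```

```text
[-8.02987045 14.89779656] 0.6083218920238959 [ 0.25 -1.01  0.92 -0.16]
0.007 -4.181879003959878 1.4455393327090893 [ 0.12 -2.27 -0.02  2.25]
0.009 -5.155609009562754 1.2323912420529586 [ 0.15 -1.94  0.23  1.62]
0.011 -6.12980798550606 1.0200048544302498 [ 0.18 -1.61  0.48  1.  ]
```

```bash
cat >> h.py <<'E'
HUB=np.array([.5812,-.2023]); YAW=.0153; LEAN=np.radians(1.0); TT=np.array([-.0055,0,.055])
def hx(yaw=YAW): return np.array([np.cos(yaw),np.sin(yaw),0]),np.array([-np.sin(yaw),np.cos(yaw),0])
def pose(tip,yaw=YAW,lean=LEAN): # TCP pose that puts key tip at tip (world)
    r=R.from_rotvec(-lean*hx(yaw)[1])*rot(down(yaw)); q=r.as_quat()
    return np.asarray(tip)-r.apply(TT),np.array([q[3],q[0],q[1],q[2]])
E
python3 - <<'E'
from h import *
t=np.array(get_tcp_pos()); movel([t[0],t[1],.19],v=.2)
tip=np.r_[HUB,.102]+.0172*hx()[0]
p,q=pose(tip+[0,0,.03]); move_pose(p,q); p,q=pose(tip); movel(p,v=.1); wait(.2)
print(get_time(),np.array(get_ft_force()).round(2),(get_tcp_pos()-p).round(4))
a=snap("h1")[165:315,240:400]
cv2.imwrite("pics/c3.png",cv2.resize(a,None,fx=4,fy=4,interpolation=cv2.INTER_CUBIC))
E
```

```text
9.775 [ 0.05 -0.77 -1.95] [0.0005 0.     0.0008]
```

View pics/c3.png

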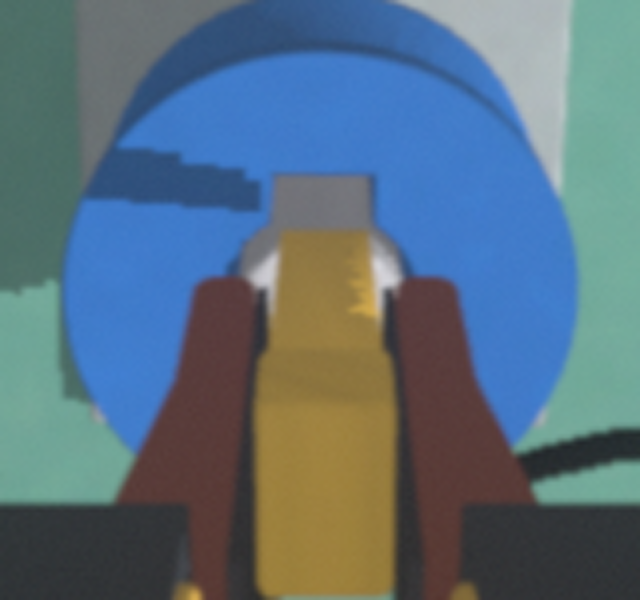

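Keyway wall's top edge is at row 208.4 and columns 308–333.5, the key tip at row 222.4 and column ~321.4; the wall edge is level in the picture, so the yaw is right. Next I'll compute the tip offset relative to the wall.

Run:
```python
from h import *
from scipy.optimize import brentq
T=load("h1"); ex,ey=hx()
v=lambda b,o:o+(b+.5)/4-.5
w=onz("wrist",(v(323.5,240),v(174,165)),.085,T)-np.r_[HUB,0]; print("wall hub-frame",w@ex*1e3,w@ey*1e3)
a=np.linspace(0,2*np.pi,200)
def f(x,dz=0):
    P=np.r_[HUB,.102+dz]+np.outer(x+.0035*np.cos(a),ex)+np.outer(.0035+.0035*np.sin(a),[0,0,1]); return proj("wrist",P,T)[:,1].min()-v(230,165)
for dz in(-.002,0,.002): print(dz,"tip x",brentq(f,-.02,.05,args=(dz,))*1e3)
k=onz("wrist",(v(326,240),v(230,165)),.1055,T)-np.r_[HUB,0]; print("tip y",k@ey*1e3)
```

```text
wall hub-frame 23.726923789438406 0.08526359458788094
-0.002 tip x 16.592987839298896
0 tip x 17.339159128553145
0.002 tip x 18.085330417751017
tip y -0.31129509595644644
```

Run:
```python
from h import *
ex,ey=hx()
F=lambda:np.array(get_ft_force())
f0=F()
tip=np.r_[HUB,.072]+.0172*ex+.0004*ey
p,q=pose(tip); s=movel(p,v=.03,until_force=3); wait(.1)
d=get_tcp_pos()-p; print(get_time(),s,(d*1e3).round(2),(F()-f0).round(2))
if not s:
    f1=F();g=get_tcp_pos(); s=movel(p-.006*ex,v=.01,until_force=2.5); wait(.1)
    print(get_time(),s,((get_tcp_pos()-p)*1e3).round(2),((F()-f1)).round(2),np.array(get_ft_torque()).round(3))
```

```text
11.075 False [ 0.14 -0.06  0.25] [ 0.33 -0.58 -0.24]
11.55 True [-1.98 -0.02 -0.32] [2.46 0.8  1.54] [ 0.013 -0.53  -0.005]
```

Run:
```python
from h import *
F=lambda:np.array(get_ft_force())
ex,_=hx(); p0=np.array(get_tcp_pos())+.0003*ex
movel(p0,v=.01); b=np.array([.38,-1.35,-2.19])
for k in range(1,13):
    s=movel(p0-[0,0,.003*k],v=.02,until_force=5); wait(.05)
    f=F()-b; print(round(get_time(),2),s,((get_tcp_pos()-p0)*1e3).round(2),f.round(2),np.round(get_ft_torque(),2))
    if s or np.linalg.norm(f)>7 : break
```

```text
12.17 False [-0.14  0.08 -3.32] [0.77 1.11 0.44] [ 0.06 -0.29 -0.02]
12.52 False [-0.16  0.07 -6.16] [-0.04  1.74  0.5 ] [ 0.04 -0.17  0.  ]
12.87 False [-0.14  0.03 -9.15] [-0.3   1.76  0.35] [ 0.03 -0.15 -0.05]
13.22 False [ -0.09   0.02 -12.11] [0.65 1.13 1.18] [ 0.04 -0.03 -0.06]
13.57 False [ -0.09   0.04 -15.13] [0.54 2.04 1.12] [ 0.01 -0.05 -0.  ]
13.92 False [ -0.09   0.02 -18.11] [0.26 1.02 1.27] [ 0.02 -0.01 -0.04]
14.27 False [ -0.09   0.03 -21.11] [-0.48  0.62  0.93] [ 0.03  0.02 -0.08]
14.62 False [ -0.04   0.05 -24.1 ] [-0.32  1.55  0.45] [ 0.08 -0.    0.03]
14.97 False [ -0.07   0.04 -27.12] [-0.44  2.56  0.73] [ 0.03 -0.02 -0.05]
15.32 False [-6.000e-02  1.000e-02 -3.009e+01] [-0.49  1.02  0.23] [0.03 0.02 0.02]
15.57 True [ -0.1   -0.07 -32.41] [0.23 0.94 5.45] [-0.06 -0.08 -0.13]
```

Clean wedge contact, with no side load and the tip ~45 mm deep. I'll seat it lightly, release, then press on the head with closed fingers.

Run:
```python
from h import *
F=lambda:np.array(get_ft_force())
b=np.array([.38,-1.35,-2.19])
t=np.array(get_tcp_pos()); s=movel(t-[0,0,.003],v=.004,until_force=3.5); wait(.1)
print(get_time(),s,(get_tcp_pos()-t)*1e3,(F()-b).round(2),get_grip_width()*88)
command_gripper(0.5); wait(.1); print("released",(F()-b).round(2))
t=np.array(get_tcp_pos()); z=.150
movel([t[0],t[1],z],v=.1); wait(.1)
a=snap("r1")[150:350,220:420]
cv2.imwrite("pics/c4.png",cv2.resize(a,None,fx=3,fy=3,interpolation=cv2.INTER_CUBIC))
print(get_time(),t)
```

```text
15.9167 True [ 0.01157337  0.0046604  -0.00870369] [-0.8   1.89  8.22] 13.766604360498672
released [-0.23  1.72  2.7 ]
17.5333 [ 0.60099734 -0.20160475  0.0940605 ]
```

View pics/c4.png

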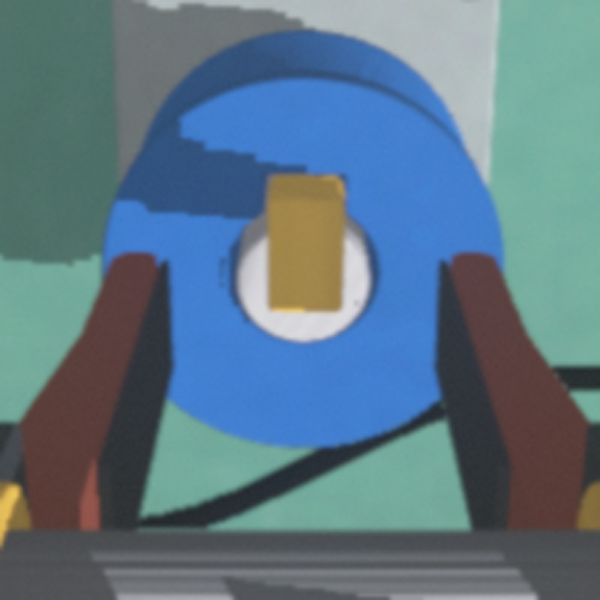

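The key stands upright and wedged: head at crop (268–345, 175–310), overhang outward, nothing else moved. Next is the press on the head.

Run:
```python
from h import *
F=lambda:np.mean([(wait(.02),get_ft_force())[1] for _ in range(5)],axis=0)
ex,ey=hx(); P=np.r_[HUB,.150]+.018*ex+.0002*ey
command_gripper(0.0); move_pose(P,down(YAW)); wait(.1); b=F()
s=movel(P-[0,0,.03],v=.03,until_force=2); z=get_tcp_pos()[2]; print(get_time(),s,z,(F()-b).round(2))
if s and z>.12:
    t=np.array(get_tcp_pos()); movel(t+[0,0,.001],v=.02); wait(.05); print((F()-b).round(2))
    s=movel(t-[0,0,.006],v=.004,until_force=15.5); r=np.array(get_ft_force())-b; wait(.1)
    print(get_time(),s,r.round(2),(F()-b).round(2),(get_tcp_pos()-t)*1e3)
```

```text
19.4167 True 0.13105004469838374 [0.45 0.   3.27]
[0.1  0.04 0.52]
20.825 True [-0.89  0.31  5.55] [-1.13  0.25  5.84] [ 0.0625329  -0.01875543  0.00826957]
```

Run:
```python
from h import *
F=lambda:np.mean([(wait(.01),get_ft_force())[1] for _ in range(4)],axis=0)
b0=F(); t=np.array(get_tcp_pos()); movel(t+[0,0,.003],v=.03); wait(.1); b=F(); print("pre",(b0-b).round(2))
for k in range(40):
    tg=t+[0,0,.0006-.0002*k]; s=movel(tg,v=.01,until_force=8); f=F()-b
    print(k,s,f.round(1),round((get_tcp_pos()[2]-t[2])*1e3,2),round(get_time(),2))
    if f[2]>14.5 or get_time()>36: break
```

```text
pre [-0.78  0.47  5.67]
0 False [0.1 0.  0.9] 0.48 21.77
1 False [ 0.6 -0.   0.7] 0.41 22.06
2 False [0.5 0.3 0.2] 0.22 22.34
3 False [ 0.1 -0.1  0.9] 0.07 22.62
4 False [-0.8  0.3  4. ] 0.05 22.91
5 False [-1.3  0.6  5.4] -0.01 23.19
6 False [-1.7  0.8  6.8] -0.02 23.48
7 False [-2.1  1.   8.9] -0.03 23.76
8 False [-2.2  1.6 10. ] -0.03 24.04
9 False [-3.1  0.9 11.3] -0.05 24.32
10 False [-4.   1.3 12.2] -0.09 24.61
11 False [-4.4  1.5 13.4] -0.09 24.89
12 False [-5.   2.2 14.8] -0.09 25.18
```

Run:
```python
from h import *
F=lambda:np.mean([(wait(.01),get_ft_force())[1] for _ in range(4)],axis=0)
f0=F(); t=np.array(get_tcp_pos()); t[2]-=.0018   # last command was about 1.8 mm below the first contact
for k in range(3):
    movel(t-[0,0,.0002*(k+1)],v=.01,until_force=5); f=F(); print((f-f0).round(1),get_tcp_pos())
    if f[2]-f0[2]>1.8: break
t=np.array(get_tcp_pos()); movel(t+[0,0,.005],v=.02); wait(.1); b=F(); print("total",(f-b).round(1))
movel(t+[0,0,.08],v=.15); wait(.3)
a=snap("e1")[100:350,190:450]; cv2.imwrite("pics/c5.png",cv2.resize(a,None,fx=2.3,fy=2.3,interpolation=cv2.INTER_CUBIC)); print(get_time())
```

```text
[-1.3  0.6  2.7] [ 0.59936485 -0.20192535  0.1308943 ]
total [-6.3  2.3 17.2]
27.125
```

View pics/c5.png

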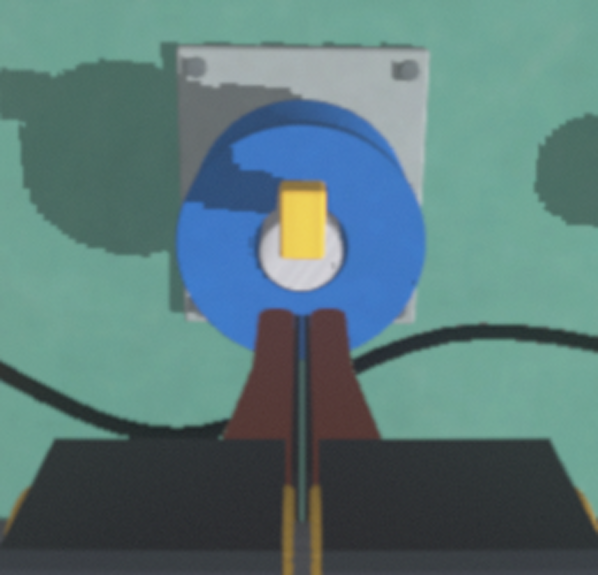

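The key stands upright in the keyway with its head at crop (280–326, 182–258) and the overhang outward. It took 17 N tight, and the gripper is clear.

```bash
python3 -c "
from station import *
print(job_done())"
```

```text
the job is handed in; nothing more can be done
None
```

The key is wedged upright in the keyway, flat face to the shaft and head outwards, tip about 45 mm below the pulley's top; the last push on its head read about 17 N down and under 7 N sideways without it moving further, it was then released, and the job was handed in at about 27 s with no verdict shown.

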